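Seat and latch the glue melter's tank

ROBOT

A 6-joint arm with a two-finger parallel gripper is mounted at the origin on a cart in front of the work surface, level with it; the furniture and walls round the work are solid. World frame = base frame: x ahead of the robot, y to its left, z up, the work surface at z = 0. Lengths are in m, angles in rad, forces in N, time in s.
With the tool pointing down it reaches from about 0.3 to 0.875 m from the base axis. Payload 6.4 kg.
Tool frame: the origin (TCP) lies midway between the tips of the shut fingers; the grasp point (between the pads) lies 19 mm behind it; y points along the fingers, x is the direction in which the jaws open and shut, and the axes are right-handed (so a half turn about y gives the same grasp; the last joint's range is limited). The gripper opens to 85 mm and grips with 20 to 120 N. Pads are 22 mm wide; open, the fingers measure 114 mm over their backs; the gripper's body (76 mm by 85 mm) begins 54 mm behind the grasp point. The pads swing forward as they close: fully open they stand 13 mm farther back than shut.
Start: joints at [0.97, 0.181, 1.607, -0, 1.354, -0.206], TCP at [0.221, 0.531, 0.231] pointing down, gripper open.
Joint ranges: [-2.99, 2.99], [-0.89, 2.07], [0.3, 2.58], [-1.14, 4.28], [0, 2.63], [-3.12, 3.12]. Speed limits (rad/s): [2.57, 2.57, 3.01, 3.14, 3.14, 3.14].

INTERFACE

Orientations are given as a unit quaternion [w, x, y, z].
In Python, from bench import ctrl gives the robot as it stands.
- The arm moves only by the tool step_arm, never from a script. Its argument "commands" is a list of rows, each a list of 7 numbers: the turn, a rotation vector about the tool's x, y, z in units of 6 degrees (1.0 is 6 degrees), then the shift along the tool's x, y, z in units of 30 mm (1.0 is 30 mm), then the opening, from 0 (shut) to 1 (fully open). A call has 1 to 10 rows; each row shifts and turns the commanded pose from where the row before left it, along the tool's axes as they then stand; what a row does not reach is not made up. A row lasts 1/10 s, in which the tool goes at most 50 mm and 8.59 degrees, less where a joint would pass 70% of its speed; a pose out of reach is approached as far as the arm can. A call with a number of a shift or a turn outside -1 to 1 is refused whole. A call with a gripper value outside its range is refused whole. The fingers move at their own pace and stop on an object; the grip force is fixed at half the most. Time passes only in rows, so rows that do not move let the fingers close. It gives the time, the measured TCP pose, the force and the opening at its end, in the units of the state.
- ctrl.get_obs(): the state, without advancing time (a new reading comes with each control period).
- ctrl.camera(name): name is "scene" or "top" or "wrist"; returns (picture, depth): 480x640x3 uint8, blue, green, red; 480x640 float32, m along the optical axis (not along the pixel's ray), 0 where there is no reading.
- ctrl.get_calibration(name): a dict with "intrinsics" (3x3 intrinsics, pixels), "R" (3x3) and "t" (3): a world point X has camera coordinates R X + t. Camera axes: x right, y down, z forward; pixel columns grow to the right and rows downward; lengths in m; the calibration is good to about 2 mm. The wrist camera is an equidistant fisheye: a pixel r from the principal point sees the ray r / f radians off the axis. A picture is of the moment at which its call begins: read the wrist's pose just before it. get_calibration takes no time and is no camera call; for the wrist camera it gives the pose at the moment of the call.
- ctrl.hand_in(): hands the job in, once; it reports no verdict.
Trained networks look in the newest picture that a camera, given by its name, has taken for a name from the list of things; names that differ only in an ending like _2 or _b are one class to them, and where a whole thing is asked for, a point or a joint stands for the part that bears it (a point fixed in the world has none). Each returns a list of dicts, best first, with "p" (0 to 1); they miss things now and then, are a little off and sometimes report something else, mostly with a low value. They report only what shows in the picture. A call takes as long as a camera call.
- ctrl.boxes_of(thing, camera): "point" ([x, y, z] in m, in the coordinates of the camera as it stood for that picture, good to about 4 mm: the middle of the surface that is visible of it).
- ctrl.silhouettes(thing, camera): "pixels" (480x640 bool, what is visible of it).
The state is a dict: "time_s": time; "q": joint angles; "dq": joint speeds; "joint_efforts": joint torques, N m; "eef_pos": TCP position; "eef_rot": TCP orientation; "wrist_force": force on the tool from outside, world axes, zero at the start; "torque": the same for the moment, N m; "opening": opening from 0.0 (shut) to 1.0 (fully open).
Only numpy, scipy, OpenCV 4.12 (cv2) and the standard library are available. Lean on these libraries where they do the work, as an engineer would, in place of code of your own. Each camera call takes 0.05 s, during which the arm holds its last target.

TASK

Put the glue melter back together: swing the hold-down latch on its grey base all the way open by its upright knob, lift the tank by its bar handle and lower it the right way round onto the base's two pegs (big hole on the big peg), keeping hold until it sits fully home and flat, then let go. Swing the latch fully shut again over the tank's flange. Keep the tank upright and leave the screwdriver and the paper carton near it where they are.

Things in the scene. Friction and masses are not known exactly. Their poses are not given: they have to be found in the camera images.
- tank_grip (a point): centre of the tank's black bar handle, 124 mm above the feet it stands on, over the middle between its holes. The bar is 80 mm long (y), 20 mm wide (x), 18 mm high, on two posts 48 mm apart inside, 24 mm of air under it. Tank: loose, 0.4 to 0.75 kg, flange plate 90x150x12 mm, round pot 76 mm across, dark lid at 91 mm. z up, +y to the big hole
- tank_big (a point): centre of the tank's big hole (21 mm, right through the flange), at the level of the tank's underside (four 3 mm pads under the flange), 48 mm from the tank's middle along its +y. Axes as the tank's. At the start the tank stands on the bench, its +y axis within 1 rad of world +y
- tank_small (a point): centre of the small hole (13 mm), at the same level, 48 mm from the tank's middle along its -y
- seat_big (a point): foot of the big peg on the fixed grey base's flat top (130 x 205 mm, 45 mm above the bench): the big hole's place. Peg 18 mm thick, 22 mm high, straight for 10 mm, then tapering to an 8 mm tip that guides the hole. The base's +y runs from the small peg to the big one, within 0.3 rad of world +y
- seat_small (a point): foot of the small peg on the base's top, 96 mm from the big one: the place of the small hole's centre. Peg 10 mm thick, 22 mm high, straight for 10 mm, then tapering to a 4 mm tip
- latch (a joint): hold-down latch angle, rad. 0: shut at its stop, tongue over the seat's end by the big peg, handle pointing away along base +y. Grows counterclockwise from above, knob swinging to the robot's side (base -x), to a stop at 1.6; from 1.1 the tongue is clear. Starts at 0 to 0.4, in the tank's way. Stays where left; 2 N at the knob moves it. Shut, it clears the seated flange by 3 mm
- latch_knob (a point): centre of the upright black round knob at the end of the latch's handle: 22 mm thick, 36 mm high, its middle 91 mm above the bench, on a flat arm whose top lies 20 mm below this point; 60 mm from the latch's axis
- latch_pivot (a point): point on the latch's upright hinge axis at the height of the knob's centre, 48 mm beyond the big peg's axis along the base's +y
- screwdriver: small screwdriver, black handle, 23x150x25 mm, lying on the bench between base and tank; bystander. Origin: middle of its underside
- carton: light paper carton, 52x92 mm, 129 mm high, standing at the back of the work area; bystander. Origin: middle of its underside

How it is judged:
By the outcome, as a careful person would: the job done as asked, in the order asked, and still so for the second after the job is handed in, with the robot touching nothing.
It also fails if it takes over 67 s, if anything falls off the work surface, if the arm or the gripper's body presses on something with over 40 N, if the wrist force passes 120 N, or if a joint passes its speed limit or range.

## Working session

There is one attempt and no reset: what is moved stays moved. The work goes in short steps, Python scripts to look and compute and a tool call to move; the robot and the scene stay as the last step left them, time stands still between calls to the robot, and variables do not carry over. Pictures are saved under pics/ and viewed, and the job is handed in when it is done.

Besides the shell and the picture viewer there is one more tool, called after ">>>" by a JSON object that holds its "name" and its "arguments". step_arm: Moves the arm, as the interface text tells. Its arguments: {"type":"object","properties":{"commands":{"type":"array"}},"required":["commands"]}

```bash
ls; mkdir -p pics; cat > h.py <<'E'
import numpy as np, cv2
from bench import ctrl
from scipy.spatial.transform import Rotation as R
def cam(name,fn=None):
    img,d=ctrl.camera(name); c=ctrl.get_calibration(name)
    if fn: cv2.imwrite('pics/'+fn,img)
    return img,d,{k:np.array(v) for k,v in c.items()}
def toworld(p,c): return c['R'].T@(np.array(p)-c['t'])
def cloud(d,c):
    K=c['intrinsics'];v,u=np.mgrid[0:480,0:640]
    P=np.stack([(u-K[0,2])/K[0,0]*d,(v-K[1,2])/K[1,1]*d,d],-1)
    return (P-c['t'])@c['R']
E
python3 - <<'E'
from h import *
print(ctrl.get_obs())
for n in ['scene','top']:
    img,d,c=cam(n,n+'1.png'); np.savez('%s1.npz'%n,img=img,d=d,**c)
    print(n,c)
    for t in ['tank_grip','tank_big','tank_small','seat_big','seat_small','latch','latch_knob','screwdriver','carton']:
        try:
            for b in ctrl.boxes_of(t,n)[:2]: print(t,round(b['p'],2),toworld(b['point'],c).round(4))
        except Exception as e: print(t,e)
E
```

```text
pics
{'time_s': 0.0, 'q': array([ 9.69700230e-01,  1.81520073e-01,  1.60801663e+00,  1.72766403e-05,
        1.35377592e+00, -2.06260138e-01]), 'dq': array([-9.99740769e-04, -5.13789546e-04, -6.39516737e-04, -1.40401345e-03,
       -9.11302456e-06,  2.28296676e-04]), 'joint_efforts': array([ 9.06197456e-04, -4.44875550e+01, -3.51339161e+01, -1.96088936e-04,
        9.05093970e-03,  3.45438434e-05]), 'eef_pos': array([0.22081942, 0.53031641, 0.23039176]), 'eef_rot': array([-0.58813672,  0.58857871,  0.39165128, -0.39278439]), 'wrist_force': array([-0.02646793, -0.12186295, -0.26623842]), 'torque': array([-0.03050145,  0.00250333,  0.0184766 ]), 'opening': 0.9970789199686774}
scene {'intrinsics': array([[466.43521873,   0.        , 322.79973235],
       [  0.        , 466.43521873, 227.21009545],
       [  0.        ,   0.        ,   1.        ]]), 'R': array([[ 0.70258618, -0.71155269,  0.00808865],
       [-0.54718274, -0.54748466, -0.63312842],
       [ 0.45493264,  0.44040131, -0.77400451]]), 't': array([-0.3856907 ,  0.41477888,  0.70784794])}
tank_grip 0.71 [ 0.4924 -0.1823  0.01
[... 607 characters left out ...]
      ,   0.        ,   1.        ]]), 'R': array([[ 0.00494165, -0.99975754,  0.02145767],
       [-0.99212103, -0.00758791, -0.12505312],
       [ 0.12518562, -0.02067064, -0.99191798]]), 't': array([0.01711246, 0.60582213, 1.05877788])}
tank_grip 0.86 [ 0.5068 -0.1618  0.0105]
tank_grip 0.24 [0.5012 0.2066 0.0441]
tank_big 0.78 [ 0.5071 -0.1545  0.0119]
tank_big 0.56 [0.4918 0.3055 0.0712]
tank_small 0.9 [ 0.5065 -0.1595  0.0151]
seat_big 0.68 [0.4981 0.2068 0.0453]
seat_small 0.81 [0.5    0.2019 0.0443]
latch 0.73 [0.4936 0.3074 0.0698]
latch_knob 0.92 [0.495  0.3079 0.0721]
screwdriver 0.85 [0.4374 0.022  0.0198]
screwdriver 0.59 [0.4915 0.3087 0.0734]
carton 0.59 [0.7011 0.0414 0.1024]
```

View pics/scene1.png

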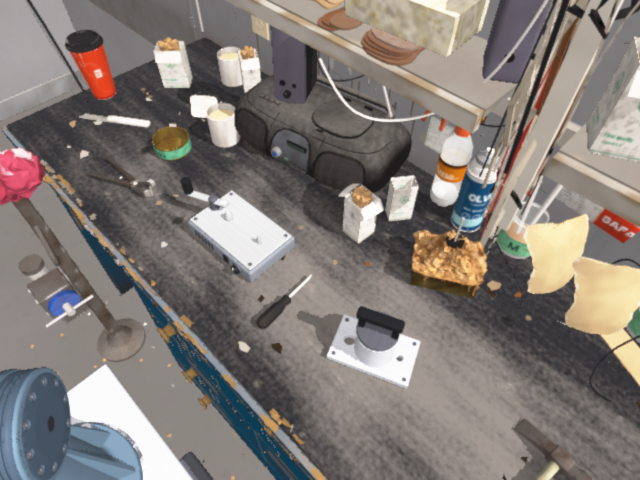

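View pics/top1.png

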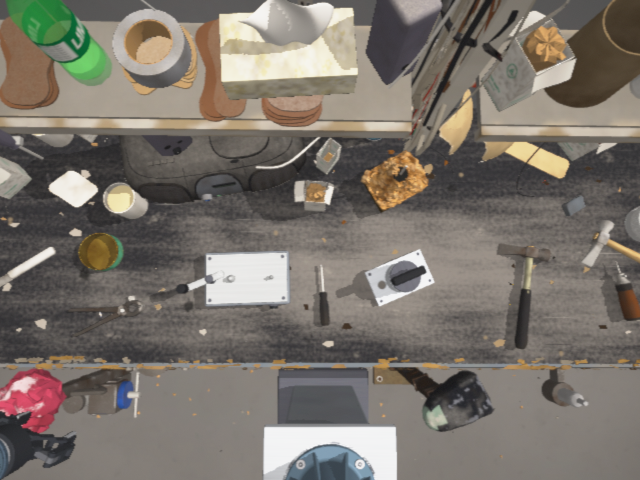

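```bash
python3 - <<'E'
import cv2,numpy as np
t=cv2.imread('pics/top1.png');s=cv2.imread('pics/scene1.png')
def z(i,x,y,w,h): return cv2.resize(i[y:y+h,x:x+w],(400,300),interpolation=cv2.INTER_CUBIC)
a=np.hstack([z(t,170,230,130,97),z(t,340,230,120,90)]);b=np.hstack([z(s,170,170,140,105),z(s,310,290,140,105)])
cv2.imwrite('pics/z1.png',np.vstack([a,b]))
E
```

```text
(no output)
```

View pics/z1.png

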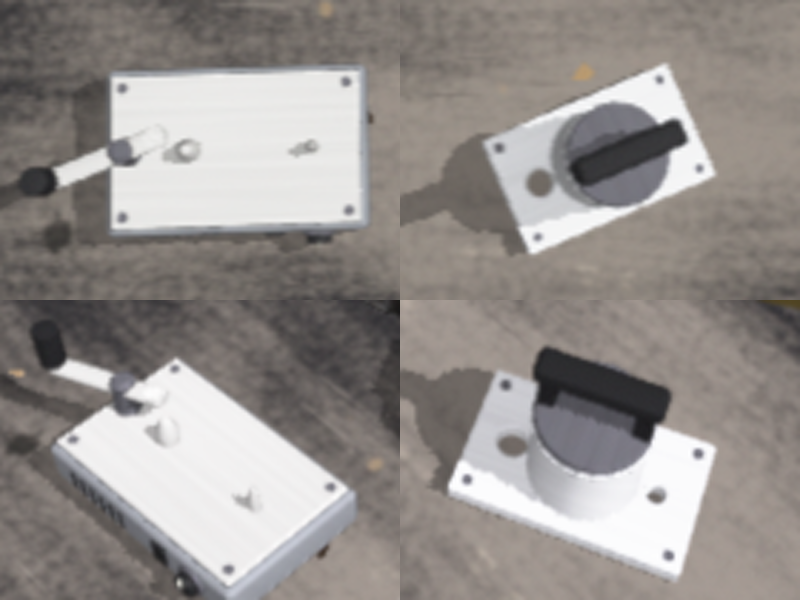

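```bash
cat > m.py <<'E'
from h import *
def rect(P,sel,name):
    from scipy.spatial import cKDTree
    X=P[sel]; lab=None
    (c,(w,h),a)=cv2.minAreaRect(X[:,:2].astype(np.float32)*1000)
    print(name,len(X),'c',np.round(c,1),'size',round(w,1),round(h,1),'ang',round(a,2),'zmed',np.median(X[:,2]).round(4))
def blob(mask):
    n,l,s,_=cv2.connectedComponentsWithStats(mask.astype(np.uint8)); 
    i=1+np.argmax(s[1:,4]); return l==i
def box(P,x0,x1,y0,y1,z0,z1): return (P[...,0]>x0)&(P[...,0]<x1)&(P[...,1]>y0)&(P[...,1]<y1)&(P[...,2]>z0)&(P[...,2]<z1)
if __name__=='__main__':
  for n in ['top','scene']:
    f=np.load(n+'1.npz'); P=cloud(f['d'],f)
    print(n,'bench z',np.median(P[box(P,.4,.5,-.1,-.05,-.05,.05)][:,2]))
    rect(P,blob(box(P,.4,.6,.05,.33,.038,.05)),'basetop')
    rect(P,blob(box(P,.35,.65,-.35,-.05,.009,.022)),'flange')
    rect(P,blob(box(P,.35,.65,-.35,-.05,.115,.14)),'bar')
    rect(P,blob(box(P,.35,.65,-.35,-.05,.08,.1)),'lid')
    rect(P,blob(box(P,.3,.65,.25,.4,.08,.13)),'knob')
    rect(P,blob(box(P,.3,.65,.2,.4,.055,.078)),'latch')
    rect(P,blob(box(P,.3,.55,-.05,.08,.008,.06)),'screwdriver')
    rect(P,blob(box(P,.6,.8,-.0,.12,.1,.16)),'carton')
    m=(P[...,0]>.5)&(P[...,0]<.95)&(P[...,2]>.2)&(P[...,1]>-.4)&(P[...,1]<.4)&(f['d']>0); X=P[m]; print('shelf',len(X),X.min(0) if len(X) else '', np.percentile(X,[1,50],0))
E
python3 m.py
```

```text
top bench z -0.001398077125411784
basetop 4000 c [503.9 203.8] size 127.8 202.6 ang 1.9 zmed 0.0442
flange 1144 c [ 508.7 -171.1] size 90.3 150.7 ang 22.98 zmed 0.0145
bar 322 c [ 509.  -171.2] size 19.8 80.1 ang 23.06 zmed 0.1317
lid 543 c [ 508.2 -168.7] size 74.7 70.4 ang 21.28 zmed 0.0887
knob 98 c [477.4 341.9] size 20.2 20.7 ang 62.63 zmed 0.1054
latch 267 c [496.4 297.3] size 18.9 93.5 ang 23.61 zmed 0.0707
screwdriver 358 c [465.3  18.9] size 149.2 22.9 ang 4.43 zmed 0.0204
carton 566 c [702.2  47. ] size 84.4 50.8 ang 87.22 zmed 0.113
shelf 62948 [ 0.67838318 -0.39998412  0.20006217] [[ 0.74545524 -0.39140492  0.25131273]
 [ 0.8198715  -0.00262907  0.44510173]]
scene bench z -0.0011231559567745364
basetop 4028 c [501.8 202. ] size 128.3 199.9 ang 2.25 zmed 0.0444
flange 2291 c [ 507.5 -170.9] size 91.8 150.0 ang 23.0 zmed 0.0145
bar 657 c [ 506.6 -171.1] size 20.9 80.0 ang 21.93 zmed 0.1313
lid 912 c [ 493.5 -177.8] size 46.1 75.1 ang 26.4 zmed 0.0892
knob 146 c [475.3 341.8] size 22.2 21.2 ang 22.55 zmed 0.1011
latch 322 c [494.2 298.8] size 21.5 98.1 ang 24.75 zmed 0.0702
screwdriver 574 c [464.   18.4] size 151.1 23.1 ang 4.16 zmed 0.0199
carton 713 c [701.2  45.9] size 86.9 53.1 ang 86.53 zmed 0.1109
shelf 47090 [ 0.67567261 -0.38452329  0.2000245 ] [[ 0.74254575 -0.3555988   0.21056827]
 [ 0.80366252 -0.11605368  0.3853099 ]]
```

```bash
python3 - <<'E'
from m import *
for n in ['top','scene']:
    f=np.load(n+'1.npz'); P=cloud(f['d'],f)
    for nm,y0,y1 in [('big',.2,.26),('small',.1,.17)]:
        m=box(P,.46,.54,y0,y1,.049,.075)
        X=P[m]; print(n,nm,len(X)); 
        for x,(v,u) in sorted(zip(X.round(4).tolist(),np.argwhere(m).tolist()),key=lambda q:-q[0][2])[:14]: print(x,u,v)
E
```

```text
top big 77
[0.5065, 0.2593, 0.0743] 220 276
[0.5089, 0.255, 0.073] 222 275
[0.5136, 0.2553, 0.0725] 222 273
[0.5112, 0.2576, 0.0722] 221 274
[0.5113, 0.2553, 0.0718] 222 274
[0.5136, 0.2579, 0.0712] 221 273
[0.5043, 0.2599, 0.0712] 220 277
[0.516, 0.258, 0.071] 221 272
[0.5066, 0.2554, 0.0706] 222 276
[0.5066, 0.2578, 0.0704] 221 276
[0.509, 0.258, 0.07] 221 275
[0.516, 0.2559, 0.0696] 222 272
[0.4998, 0.2414, 0.0696] 228 279
[0.5184, 0.2584, 0.0695] 221 271
top small 23
[0.5049, 0.1431, 0.0721] 270 277
[0.5075, 0.1437, 0.066] 270 276
[0.5052, 0.1464, 0.0618] 269 277
[0.5029, 0.144, 0.0618] 270 278
[0.5077, 0.1419, 0.0601] 271 276
[0.5077, 0.1467, 0.0595] 269 276
[0.5053, 0.1419, 0.0594] 271 277
[0.503, 0.1419, 0.0593] 271 278
[0.503, 0.1466, 0.0591] 269 278
[0.5078, 0.1396, 0.0586] 272 276
[0.5101, 0.1445, 0.0573] 270 275
[0.5102, 0.1422, 0.0569] 271 275
[0.5031, 0.1397, 0.0568] 272 278
[0.5055, 0.1398, 0.0559] 272 277
scene big 90
[0.5154, 0.2558, 0.0737] 227 202
[0.5094, 0.2553, 0.0724] 225 204
[0.5112, 0.2543, 0.0718] 226 204
[0.5101, 0.2598, 0.0715] 224 203
[0.5051, 0.2568, 0.0714] 223 205
[0.5133, 0.2571, 0.0712] 226 203
[0.5131, 0.2535, 0.0709] 227 204
[0.5069, 0.2559, 0.0707] 224 205
[0.5087, 0.2583, 0.0706] 224 204
[0.504, 0.2592, 0.0703] 222 205
[0.5055, 0.2543, 0.0699] 224 206
[0.5124, 0.2597, 0.0698] 225 203
[0.509, 0.2555, 0.0693] 225 205
[0.5042, 0.2562, 0.0693] 223 206
scene small 29
[0.5029, 0.143, 0.0687] 257 236
[0.5011, 0.1414, 0.0651] 257 238
[0.5061, 0.1441, 0.0648] 258 236
[0.5032, 0.1439, 0.0643] 257 237
[0.5063, 0.1414, 0.0638] 259 237
[0.5054, 0.1437, 0.0625] 258 237
[0.5039, 0.1419, 0.0622] 258 238
[0.5011, 0.1419, 0.0614] 257 239
[0.5057, 0.1411, 0.0612] 259 238
[0.5044, 0.1398, 0.0603] 259 239
[0.504, 0.1428, 0.0579] 258 239
[0.5052, 0.1379, 0.0579] 260 240
[0.5088, 0.1421, 0.0576] 260 238
[0.504, 0.1397, 0.0574] 259 240
```

```bash
cat > g.py <<'E'
from h import *
def pose():
    o=ctrl.get_obs(); q=o['eef_rot']; return o,np.array(o['eef_pos']),R.from_quat([q[1],q[2],q[3],q[0]])
def go(target,yaw=None):
    """yaw: world angle (deg) of tool x; modulo 180. Levels tool y to down. prints total turn (units of 6deg) to be done AFTER shift in present axes"""
    o,p,r=pose(); M=r.as_matrix()
    d=M.T@(np.array(target)-p)/.03
    print('t',round(o['time_s'],2),'pos',p.round(4),'xyaw',np.degrees(np.arctan2(M[1,0],M[0,0])).round(2),'y',M[:,1].round(4),'open',round(o['opening'],3),'F',np.round(o['wrist_force'],1),'q',np.round(o['q'],2))
    print('shift units',d.round(3))
    if yaw is not None:
        best=None
        for a in (yaw,yaw+180):
            a=np.radians(a);x=np.array([np.cos(a),np.sin(a),0]);y=np.array([0,0,-1.]);T=np.stack([x,y,np.cross(x,y)],1)
            v=(r.inv()*R.from_matrix(T)).as_rotvec(degrees=True)/6
            d2=T.T@(np.array(target)-p)/.03
            print('  turn',v.round(3),'rows>=',np.abs(v).max().round(1),'  shift if turned first',d2.round(3))
E
python3 -c "
from g import *
go([.476,.342,.16],np.degrees(np.arctan2(-.386,-.922)))
print(R.from_quat(np.roll(ctrl.get_obs()['eef_rot'],-1)).as_matrix().round(3))"
```

```text
t 1.0 pos [0.2211 0.5308 0.2313] xyaw 67.38 y [ 0. -0. -1.] open 0.999 F [-0.2 -0.6  0.2] q [ 0.97  0.18  1.61 -0.    1.35 -0.21]
shift units [ -2.541   2.376 -10.262]
  turn [-0.0000e+00 -2.2556e+01 -1.0000e-03] rows>= 22.6   shift if turned first [-5.406  2.376  9.085]
  turn [ 0.     7.444 -0.   ] rows>= 7.4   shift if turned first [ 5.406  2.376 -9.085]
[[ 0.385  0.    -0.923]
 [ 0.923 -0.     0.385]
 [-0.    -1.    -0.   ]]
```

>>> {"name": "step_arm", "arguments": {"commands": [[0, 0.93, 0, 0, 0, 0, 1], [0, 0.93, 0, 0, 0, 0, 1], [0, 0.93, 0, 0, 0, 0, 1], [0, 0.93, 0, 0, 0, 0, 1], [0, 0.93, 0, 0, 0, 0, 1], [0, 0.93, 0, 0, 0, 0, 1], [0, 0.93, 0, 0, 0, 0, 1], [0, 0.93, 0, 0, 0, 0, 1]]}}

```text
time_s: 1.8
eef_pos: [0.2212, 0.5308, 0.2313]
eef_rot: [0.694, -0.693, -0.138, 0.138]
wrist_force: [-0.1, 0.3, -0.3]
opening: 0.994
```

>>> {"name": "step_arm", "arguments": {"commands": [[0, 0, 0, 0.54, 0.24, -0.91, 1], [0, 0, 0, 0.54, 0.24, -0.91, 1], [0, 0, 0, 0.54, 0.24, -0.91, 1], [0, 0, 0, 0.54, 0.24, -0.91, 1], [0, 0, 0, 0.54, 0.24, -0.91, 1], [0, 0, 0, 0.54, 0.24, -0.91, 1], [0, 0, 0, 0.54, 0.24, -0.91, 1], [0, 0, 0, 0.54, 0.24, -0.91, 1], [0, 0, 0, 0.54, 0.24, -0.91, 1], [0, 0, 0, 0.54, 0.24, -0.91, 1]]}}

```text
time_s: 2.8
eef_pos: [0.4771, 0.3408, 0.1591]
eef_rot: [0.693, -0.693, -0.139, 0.139]
wrist_force: [-0.6, 0.3, 0.1]
opening: 1.0
```

```bash
python3 -c "
from g import *
img,d,c=cam('wrist','w1.png');print(c)
go([.476,.342,.076],22.7)
np.savez('w1.npz',img=img,d=d,**c)
for t in ['latch_knob','seat_big']:
  for b in ctrl.boxes_of(t,'wrist')[:2]: print(t,round(b['p'],2),toworld(b['point'],c).round(4))
"
```

```text
{'intrinsics': array([[371.64829954,   0.        , 317.20989316],
       [  0.        , 371.64829954, 241.39863857],
       [  0.        ,   0.        ,   1.        ]]), 'R': array([[ 0.92356361,  0.38344323,  0.00124384],
       [ 0.36448297, -0.87889405,  0.30772944],
       [ 0.11908998, -0.28375435, -0.95147309]]), 't': array([-0.57312366,  0.10265405,  0.34764261])}
t 2.85 pos [0.4804 0.3376 0.158 ] xyaw 22.59 y [ 0.0014 -0.0021 -1.    ] open 0.996 F [ 1.9 -2.9 -0.5] q [ 0.41  0.28  1.64 -0.    1.22  0.02]
shift units [-0.081  2.732  0.199]
  turn [ 0.024 -0.019  0.005] rows>= 0.0   shift if turned first [-0.079  2.732  0.193]
  turn [-8.0000e-03  2.9981e+01  3.7000e-02] rows>= 30.0   shift if turned first [ 0.079  2.732 -0.193]
latch_knob 0.56 [0.4933 0.3135 0.0731]
seat_big 0.59 [0.4907 0.252  0.0412]
```

View pics/w1.png

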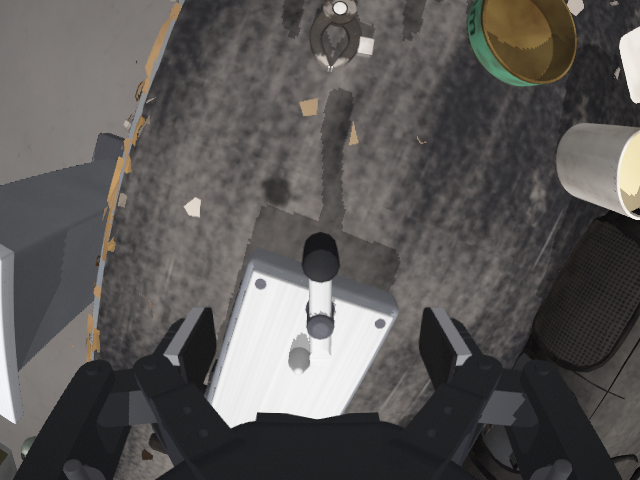

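```bash
cat >> m.py <<'E'
def fcloud(d,c):
    K=c['intrinsics'];v,u=np.mgrid[0:480,0:640]
    a=(u-K[0,2])/K[0,0];b=(v-K[1,2])/K[1,1];r=np.hypot(a,b)+1e-9;s=np.tan(np.minimum(r,1.45))/r
    P=np.stack([a*s*d,b*s*d,d],-1); return (P-c['t'])@c['R']
E
python3 - <<'E'
from m import *
f=np.load('w1.npz');P=fcloud(f['d'],f)
rect(P,blob(box(P,.44,.52,.3,.4,.08,.125)),'knob')
rect(P,blob(box(P,.44,.52,.3,.4,.104,.125)),'knobtop')
rect(P,blob(box(P,.44,.55,.23,.36,.058,.08)),'latch')
rect(P,blob(box(P,.44,.55,.22,.26,.05,.08)),'bigpeg')
X=P[box(P,.44,.55,.1,.35,.035,.05)];print(np.median(X,0))
from g import *
go([.4765,.342,.076],22.7)
E
```

```text
knob 1427 c [481.9 338.2] size 20.9 21.3 ang 67.46 zmed 0.1047
knobtop 903 c [482.1 338. ] size 20.4 19.5 ang 7.93 zmed 0.1052
latch 1936 c [505.4 282.4] size 19.3 71.9 ang 20.71 zmed 0.0697
bigpeg 634 c [510.5 244.2] size 35.9 18.7 ang 71.47 zmed 0.0637
[0.48582234 0.2356816  0.04352498]
t 2.95 pos [0.4771 0.3403 0.1587] xyaw 22.57 y [-9.e-04 -5.e-04 -1.e+00] open 1.0 F [-0.8  0.2  0.1] q [ 0.42  0.28  1.64 -0.    1.22  0.02]
shift units [0.005 2.755 0.062]
  turn [ 0.001 -0.022 -0.009] rows>= 0.0   shift if turned first [0.003 2.755 0.062]
  turn [1.5000e-02 2.9978e+01 1.0000e-03] rows>= 30.0   shift if turned first [-0.003  2.755 -0.062]
```

```bash
python3 - <<'E'
from m import *
_,d,f=cam('wrist');P=fcloud(d,f)
rect(P,blob(box(P,.44,.52,.3,.4,.08,.125)),'knob')
rect(P,blob(box(P,.44,.52,.3,.4,.104,.125)),'knobtop')
rect(P,blob(box(P,.44,.55,.2,.25,.05,.08)),'bigpeg')
from g import *
go([.4765,.342,.076],22.7)
E
```

```text
knob 1465 c [477.7 342.7] size 21.4 21.0 ang 57.94 zmed 0.1062
knobtop 1022 c [477.8 342. ] size 20.7 20.7 ang 78.33 zmed 0.1066
bigpeg 414 c [502.1 241.2] size 17.4 13.3 ang 18.98 zmed 0.0595
t 3.0 pos [0.4763 0.3411 0.159 ] xyaw 22.64 y [-9.e-04 -0.e+00 -1.e+00] open 1.005 F [-0.3  0.7  0.1] q [0.42 0.28 1.64 0.   1.22 0.02]
shift units [0.019 2.766 0.023]
  turn [-0.003 -0.01  -0.008] rows>= 0.0   shift if turned first [0.017 2.766 0.024]
  turn [ 1.200e-02  2.999e+01 -5.000e-03] rows>= 30.0   shift if turned first [-0.017  2.766 -0.024]
```

>>> {"name": "step_arm", "arguments": {"commands": [[0, 0, 0, 0.03, 0.69, 0.02, 1], [0, 0, 0, 0, 0.69, 0, 1], [0, 0, 0, 0, 0.69, 0, 1], [0, 0, 0, 0, 0.69, 0, 1], [0, 0, 0, 0, 0, 0, 0], [0, 0, 0, 0, 0, 0, 0], [0, 0, 0, 0, 0, 0, 0], [0, 0, 0, 0, 0, 0, 0], [0, 0, 0, 0, 0, 0, 0], [0, 0, 0, 0, 0, 0, 0]]}}

```text
time_s: 4.0
eef_pos: [0.4775, 0.3432, 0.078]
eef_rot: [0.694, -0.693, -0.14, 0.139]
wrist_force: [-1.6, 0.7, 6.8]
opening: 0.239
```

```bash
python3 -c "
from g import *
go([.4764,.342,.076],22.7)"
```

```text
t 4.0 pos [0.4775 0.3432 0.078 ] xyaw 22.74 y [ 0.0021  0.0013 -1.    ] open 0.239 F [-1.6  0.7  6.8] q [0.42 0.39 1.69 0.   1.07 0.02]
shift units [-0.049  0.068 -0.021]
  turn [-0.004  0.007  0.023] rows>= 0.0   shift if turned first [-0.049  0.068 -0.021]
  turn [ 3.6000e-02 -2.9993e+01  7.0000e-03] rows>= 30.0   shift if turned first [0.049 0.068 0.021]
```

>>> {"name": "step_arm", "arguments": {"commands": [[0, -1, 0, -0.21, -0.05, -0.011, 0], [0, -1, 0, -0.21, 0, -0.011, 0], [0, -1, 0, -0.21, 0, -0.011, 0], [0, -1, 0, -0.21, 0, -0.011, 0], [0, -1, 0, -0.21, 0, -0.011, 0], [0, -1, 0, -0.21, 0, -0.011, 0]]}}

```text
time_s: 4.6
eef_pos: [0.449, 0.318, 0.0782]
eef_rot: [-0.615, 0.616, 0.349, -0.347]
wrist_force: [3.7, -0.1, -3.0]
opening: 0.232
```

>>> {"name": "step_arm", "arguments": {"commands": [[0, -1, 0, -0.21, 0, -0.011, 0], [0, -1, 0, -0.21, 0, -0.011, 0], [0, -1, 0, -0.21, 0, -0.011, 0], [0, -1, 0, -0.21, 0, -0.011, 0], [0, 0, 0, 0, 0, 0, 0]]}}

```text
time_s: 5.1
eef_pos: [0.441, 0.2939, 0.0782]
eef_rot: [-0.53, 0.531, 0.468, -0.467]
wrist_force: [3.8, 0.4, -3.8]
opening: 0.237
```

```bash
python3 -c "
from g import *
go([.44,.283,.076],22.7+71)
o,p,r=pose();d=p-[.4995,.287,0];print(np.hypot(*d[:2]),np.arctan2(-d[0],d[1])-.036)"
```

```text
t 5.1 pos [0.441  0.2939 0.0782] xyaw 82.75 y [ 0.0016 -0.     -1.    ] open 0.237 F [ 3.8  0.4 -3.8] q [ 0.36  0.28  1.84 -0.    1.03 -1.08]
shift units [-0.366  0.074 -0.014]
  turn [ 0.015 -1.825  0.   ] rows>= 1.8   shift if turned first [-0.362  0.074  0.056]
  turn [-0.0000e+00  2.8175e+01  2.3000e-02] rows>= 28.2   shift if turned first [ 0.362  0.074 -0.056]
0.05894570114147436 1.4167753491725983
```

>>> {"name": "step_arm", "arguments": {"commands": [[0, -1, 0, -0.21, 0, -0.011, 0], [0, -0.8, 0, -0.18, 0, -0.01, 0], [0, 0, 0, 0, 0, 0, 0], [0, 0, 0, 0, 0, 0, 0]]}}

```text
time_s: 5.5
eef_pos: [0.4407, 0.283, 0.0782]
eef_rot: [-0.485, 0.486, 0.515, -0.514]
wrist_force: [5.4, -1.2, -3.7]
opening: 0.24
```

```bash
python3 -c "
from g import *
go([.44,.283,.076],22.7+71)
o,p,r=pose();d=p-[.4995,.287,0];print(np.hypot(*d[:2]),np.arctan2(-d[0],d[1])-.036)"
```

```text
t 5.5 pos [0.4407 0.283  0.0782] xyaw 93.33 y [ 1.5e-03  1.0e-04 -1.0e+00] open 0.24 F [ 5.4 -1.2 -3.7] q [ 0.34  0.26  1.85 -0.    1.03 -1.28]
shift units [0.003 0.073 0.022]
  turn [ 0.014 -0.062  0.   ] rows>= 0.1   shift if turned first [0.003 0.073 0.022]
  turn [-0.0000e+00  2.9938e+01  2.2000e-02] rows>= 29.9   shift if turned first [-0.003  0.073 -0.022]
0.058983143269396514 1.6033313887649812
```

>>> {"name": "step_arm", "arguments": {"commands": [[0, 0, 0, -0.1, 0, 0, 0], [0, 0, 0, 0, 0, 0, 0], [0, 0, 0, 0, 0, 0, 0]]}}

```text
time_s: 5.8
eef_pos: [0.4407, 0.2827, 0.0782]
eef_rot: [-0.486, 0.484, 0.516, -0.513]
wrist_force: [4.2, 12.6, -8.3]
opening: 0.242
```

```bash
python3 -c "
from g import *
go([.44,.283,.076],22.7+71)"
```

```text
t 5.8 pos [0.4407 0.2827 0.0782] xyaw 93.37 y [ 0.0022  0.005  -1.    ] open 0.242 F [ 4.2 12.6 -8.3] q [ 0.34  0.26  1.85  0.    1.02 -1.29]
shift units [0.011 0.075 0.023]
  turn [ 0.024 -0.056  0.046] rows>= 0.1   shift if turned first [0.012 0.075 0.023]
  turn [-0.072 29.944  0.038] rows>= 29.9   shift if turned first [-0.012  0.075 -0.023]
```

>>> {"name": "step_arm", "arguments": {"commands": [[0, 0, 0, 0.1, 0, 0, 0], [0, 0, 0, 0, 0, 0, 1], [0, 0, 0, 0, 0, 0, 1], [0, 0, 0, 0, 0, 0, 1], [0, 0, 0, 0, 0, 0, 1], [0, 0, 0, 0, -0.5, 0, 1], [0, 0, 0, 0, -1, 0, 1], [0, 0, 0, 0, -1, 0, 1], [0, 0, 0, 0, -1, 0, 1], [0, 0, 0, 0, -0.8, 0, 1]]}}

```text
time_s: 6.8
eef_pos: [0.4401, 0.2829, 0.209]
eef_rot: [-0.484, 0.485, 0.516, -0.515]
wrist_force: [0.8, 0.2, -0.7]
opening: 0.999
```

>>> {"name": "step_arm", "arguments": {"commands": [[0, 1, 0, 0, 0, 0, 1], [0, 1, 0, 0, 0, 0, 1], [0, 1, 0, 0, 0, 0, 1], [0, 1, 0, 0, 0, 0, 1], [0, 1, 0, 0, 0, 0, 1], [0, 1, 0, 0, 0, 0, 1], [0, 1, 0, 0, 0, 0, 1], [0, 1, 0, 0, 0, 0, 1], [0, 1, 0, 0, 0, 0, 1], [0, 1, 0, 0, 0, 0, 1]]}}

```text
time_s: 7.8
eef_pos: [0.4397, 0.2828, 0.207]
eef_rot: [0.678, -0.677, -0.202, 0.203]
wrist_force: [-0.5, 0.2, -0.1]
opening: 1.001
```

>>> {"name": "step_arm", "arguments": {"commands": [[0, 1, 0, 0, 0, 0, 1], [0, 0.73, 0, 0, 0, 0, 1], [0, 0, 0, 0, 0, 0, 1], [0, 0, 0, 0, 0, 0, 1]]}}

```text
time_s: 8.2
eef_pos: [0.4398, 0.2828, 0.207]
eef_rot: [-0.693, 0.693, 0.142, -0.143]
wrist_force: [-0.0, -0.0, -0.2]
opening: 1.005
```

```bash
python3 -c "
from m import *
from g import *
img,d,c=cam('top','top2.png');P=cloud(d,c)
np.savez('top2.npz',img=img,d=d,**c)
rect(P,blob(box(P,.3,.65,.2,.35,.058,.078)),'latch')
go([.508,-.171,.2],23)"
```

```text
latch 264 c [491.6 287.3] size 86.4 19.4 ang 0.81 zmed 0.0704
t 8.25 pos [0.4398 0.2828 0.2069] xyaw 23.26 y [-2.e-04 -0.e+00 -1.e+00] open 0.999 F [-0.4  0.2  0.4] q [ 0.34  0.09  1.76  0.    1.29 -0.06]
shift units [ -3.884   0.232 -14.795]
  turn [-0.     0.043 -0.002] rows>= 0.0   shift if turned first [ -3.818   0.232 -14.813]
  turn [-3.0000e-03 -2.9957e+01  1.0000e-03] rows>= 30.0   shift if turned first [ 3.818  0.232 14.813]
```

View pics/top2.png

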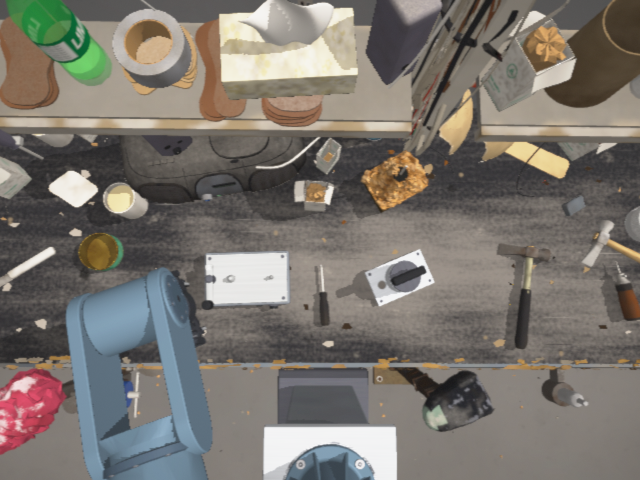

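>>> {"name": "step_arm", "arguments": {"commands": [[0, 0, 0, -0.26, 0, -0.98, 1], [0, 0, 0, -0.26, 0, -0.98, 1], [0, 0, 0, -0.26, 0, -0.98, 1], [0, 0, 0, -0.26, 0, -0.98, 1], [0, 0, 0, -0.26, 0, -0.98, 1], [0, 0, 0, -0.26, 0, -0.98, 1], [0, 0, 0, -0.26, 0, -0.98, 1], [0, 0, 0, -0.26, 0, -0.98, 1]]}}

```text
time_s: 9.05
eef_pos: [0.4751, 0.0409, 0.2071]
eef_rot: [-0.693, 0.693, 0.143, -0.142]
wrist_force: [0.2, -0.1, 0.7]
opening: 1.0
```

>>> {"name": "step_arm", "arguments": {"commands": [[0, 0, 0, -0.26, 0.03, -0.98, 1], [0, 0, 0, -0.26, 0.03, -0.98, 1], [0, 0, 0, -0.26, 0.03, -0.98, 1], [0, 0, 0, -0.26, 0.03, -0.98, 1], [0, 0, 0, -0.26, 0.03, -0.98, 1], [0, 0, 0, -0.26, 0.03, -0.98, 1], [0, 0, 0, -0.24, 0.03, -0.97, 1], [0, 0, 0, 0, 0, 0, 1], [0, 0, 0, 0, 0, 0, 1], [0, 0, 0, 0, 0, 0, 1]]}}

```text
time_s: 10.05
eef_pos: [0.5059, -0.1672, 0.2005]
eef_rot: [0.693, -0.692, -0.142, 0.142]
wrist_force: [0.5, 0.2, 0.0]
opening: 1.004
```

```bash
python3 -c "
from m import *
from g import *
img,d,f=cam('wrist','w2.png');P=fcloud(d,f)
rect(P,blob(box(P,.35,.65,-.35,-.05,.009,.022)),'flange')
rect(P,blob(box(P,.45,.56,-.22,-.12,.115,.14)),'bar')
go([.508,-.171,.103],23)"
```

```text
flange 5396 c [ 496.5 -140.2] size 90.8 79.1 ang 23.6 zmed 0.0146
bar 3827 c [ 509.7 -172.5] size 20.5 79.4 ang 22.63 zmed 0.1321
t 10.1 pos [ 0.506  -0.167   0.2006] xyaw 23.24 y [-3.e-04  4.e-04 -1.e+00] open 1.001 F [-0.6  0.8  0.7] q [-0.54  0.12  1.74  0.    1.28 -0.95]
shift units [ 0.008  3.254 -0.15 ]
  turn [-0.005  0.04  -0.001] rows>= 0.0   shift if turned first [ 0.009  3.254 -0.148]
  turn [-1.000e-03 -2.996e+01  8.000e-03] rows>= 30.0   shift if turned first [-0.009  3.254  0.148]
```

View pics/w2.png

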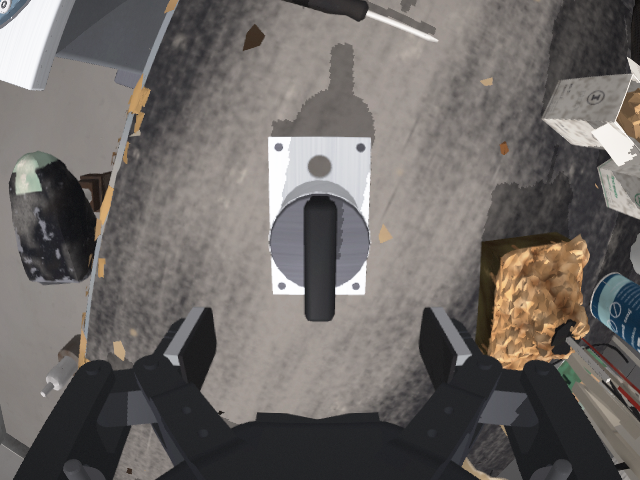

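>>> {"name": "step_arm", "arguments": {"commands": [[0, 0.04, 0, 0.02, 0.55, -0.16, 1], [0, 0, 0, 0, 0.6, 0, 1], [0, 0, 0, 0, 0.6, 0, 1], [0, 0, 0, 0, 0.6, 0, 1], [0, 0, 0, 0, 0.55, 0, 1], [0, 0, 0, 0, 0.33, 0, 1], [0, 0, 0, 0, 0, 0, 1], [0, 0, 0, 0, 0, 0, 1]]}}

```text
time_s: 10.9
eef_pos: [0.509, -0.172, 0.1043]
eef_rot: [-0.693, 0.693, 0.141, -0.141]
wrist_force: [0.3, -0.2, -0.3]
opening: 1.001
```

>>> {"name": "step_arm", "arguments": {"commands": [[0, 0, 0, 0, 0, 0, 0], [0, 0, 0, 0, 0, 0, 0], [0, 0, 0, 0, 0, 0, 0], [0, 0, 0, 0, 0, 0, 0], [0, 0, 0, 0, 0, 0, 0], [0, 0, 0, 0, 0, 0, 0]]}}

```text
time_s: 11.5
eef_pos: [0.5091, -0.1724, 0.1042]
eef_rot: [-0.693, 0.693, 0.141, -0.14]
wrist_force: [0.7, 1.9, 1.1]
opening: 0.226
```

```bash
python3 -c "
from g import *
go([.508,-.171,.103],23)"
```

```text
t 11.5 pos [ 0.5091 -0.1724  0.1042] xyaw 22.91 y [ 1.e-03 -2.e-04 -1.e+00] open 0.226 F [0.7 1.9 1.1] q [-0.55  0.25  1.8   0.    1.09 -0.95]
shift units [-0.016  0.039  0.056]
  turn [ 0.006 -0.015  0.008] rows>= 0.0   shift if turned first [-0.016  0.039  0.056]
  turn [-1.3000e-02  2.9985e+01  9.0000e-03] rows>= 30.0   shift if turned first [ 0.016  0.039 -0.056]
```

>>> {"name": "step_arm", "arguments": {"commands": [[0, 0, 0, 0, -0.3, 0, 0], [0, 0, 0, 0, -0.5, 0, 0], [0, 0, 0, 0, -0.6, 0, 0], [0, 0, 0, 0, -0.6, 0, 0], [0, 0, 0, 0, -0.6, 0, 0], [0, 0, 0, 0, -0.6, 0, 0], [0, 0, 0, 0, -0.5, 0, 0], [0, 0, 0, 0, -0.4, 0, 0], [0, 0, 0, 0, -0.2, 0, 0]]}}

```text
time_s: 12.4
eef_pos: [0.5086, -0.1723, 0.2336]
eef_rot: [-0.693, 0.693, 0.141, -0.14]
wrist_force: [-0.7, 0.1, -5.0]
opening: 0.225
```

>>> {"name": "step_arm", "arguments": {"commands": [[0, 0.4, 0, 0, 0, 0, 0], [0, 0.6, 0, 0, 0, 0, 0], [0, 0.7, 0, 0, 0, 0, 0], [0, 0.7, 0, 0, 0, 0, 0], [0, 0.6, 0, 0, 0, 0, 0], [0, 0.46, 0, 0, 0, 0, 0], [0, 0, 0, 0, 0, 0, 0]]}}

```text
time_s: 13.1
eef_pos: [0.5081, -0.172, 0.232]
eef_rot: [0.707, -0.707, -0.013, 0.014]
wrist_force: [-0.0, -0.0, -4.9]
opening: 0.223
```

```bash
python3 -c "
from g import *
go([.5025,.191,.234],2.2)"
```

```text
t 13.1 pos [ 0.5081 -0.172   0.232 ] xyaw 2.13 y [-1.7e-03  9.0e-04 -1.0e+00] open 0.223 F [-0.  -0.  -4.9] q [-0.55  0.1   1.7  -0.    1.35 -0.59]
shift units [ 0.265 -0.056 12.099]
  turn [-0.009 -0.011 -0.015] rows>= 0.0   shift if turned first [ 0.279 -0.068 12.098]
  turn [ 2.4000e-02  2.9989e+01 -1.5000e-02] rows>= 30.0   shift if turned first [ -0.279  -0.068 -12.098]
```

>>> {"name": "step_arm", "arguments": {"commands": [[0, 0, 0, 0.03, -0.01, 0.4, 0], [0, 0, 0, 0.03, -0.01, 0.7, 0], [0, 0, 0, 0.03, -0.01, 0.9, 0], [0, 0, 0, 0.03, -0.01, 0.9, 0], [0, 0, 0, 0.03, 0, 0.9, 0], [0, 0, 0, 0.03, 0, 0.9, 0], [0, 0, 0, 0.03, 0, 0.9, 0], [0, 0, 0, 0.03, 0, 0.9, 0], [0, 0, 0, 0.03, 0, 0.9, 0], [0, 0, 0, 0, 0, 0.9, 0]]}}

```text
time_s: 14.1
eef_pos: [0.5067, 0.0788, 0.2339]
eef_rot: [0.707, -0.707, -0.014, 0.014]
wrist_force: [-0.8, 0.6, -4.6]
opening: 0.224
```

>>> {"name": "step_arm", "arguments": {"commands": [[0, 0, 0, 0, 0, 0.9, 0], [0, 0, 0, 0, 0, 0.9, 0], [0, 0, 0, 0, 0, 0.8, 0], [0, 0, 0, 0, 0, 0.6, 0], [0, 0, 0, 0, 0, 0.4, 0], [0, 0, 0, 0, 0, 0.2, 0], [0, 0, 0, 0, 0, 0, 0], [0, 0, 0, 0, 0, 0, 0], [0, 0, 0, 0, 0, 0, 0], [0, 0, 0, 0, 0, 0, 0]]}}

```text
time_s: 15.1
eef_pos: [0.5032, 0.1901, 0.234]
eef_rot: [-0.707, 0.707, 0.013, -0.013]
wrist_force: [-0.4, -0.4, -5.2]
opening: 0.224
```

```bash
python3 -c "
from m import *
from g import *
go([.5025,.191,.2],2.2)
for n in ['top','scene','wrist']:
  img,d,f=cam(n,n+'3.png');P=(fcloud if n=='wrist' else cloud)(d,f); np.savez(n+'3.npz',img=img,d=d,**f)
  rect(P,blob(box(P,.4,.6,.05,.33,.135,.155)),n+' flange')
  rect(P,blob(box(P,.4,.6,.05,.33,.036,.055)),n+' base')
"
```

```text
t 15.1 pos [0.5032 0.1901 0.234 ] xyaw 2.1 y [ 1.e-04 -1.e-04 -1.e+00] open 0.224 F [-0.4 -0.4 -5.2] q [ 0.14  0.1   1.7  -0.    1.35  0.1 ]
shift units [-0.024  1.134  0.032]
  turn [ 0.001 -0.017  0.001] rows>= 0.0   shift if turned first [-0.024  1.134  0.032]
  turn [-1.0000e-03  2.9983e+01  2.0000e-03] rows>= 30.0   shift if turned first [ 0.024  1.134 -0.032]
top flange 926 c [504.4 146.4] size 89.9 61.5 ang 2.23 zmed 0.1445
top base 745 c [505.9 145.9] size 129.8 91.4 ang 4.3 zmed 0.0432
scene flange 1689 c [501.5 191.2] size 91.8 153.4 ang 2.18 zmed 0.1443
scene base 3063 c [502.1 201.7] size 131.1 201.0 ang 1.08 zmed 0.0442
wrist flange 10718 c [502.6 225.3] size 90.6 77.6 ang 1.68 zmed 0.1445
wrist base 4007 c [502.4 283.3] size 128.5 41.5 ang 2.08 zmed 0.0442
```

View pics/wrist3.png

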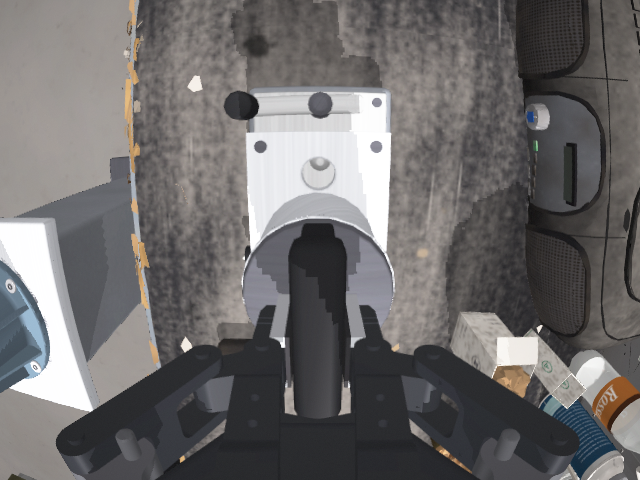

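View pics/scene3.png

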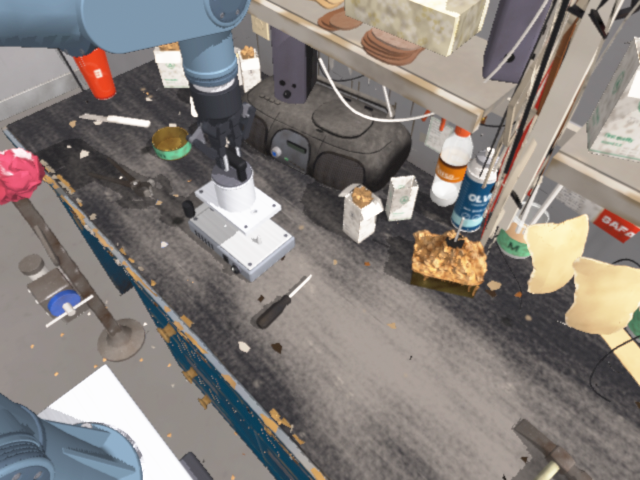

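```bash
python3 - <<'E'
from m import *
f=np.load('wrist3.npz');P=fcloud(f['d'],f);img=f['img']
z=cv2.resize(img[140:205,280:360],None,fx=7,fy=7,interpolation=cv2.INTER_CUBIC);cv2.imwrite('pics/z3.png',z)
m=box(P,.45,.55,.21,.27,.046,.075); m[:140]=0;m[205:]=0
X=P[m];print('peg pts',len(X),X.min(0),X.max(0));t=X[X[:,2]>.064];print('tip',len(t),t.mean(0))
vv,uu=np.nonzero((P[...,2]<.135)&(np.abs(np.mgrid[0:480,0:640][1]-319)<28)&(np.abs(np.mgrid[0:480,0:640][0]-172)<28))
print('hole pix',len(uu),uu.min(),uu.max(),vv.min(),vv.max(),uu.mean(),vv.mean())
# ellipse of hole at top of flange plane
c=f;K=f['intrinsics']
def ray(u,v,zp):
    a=(u-K[0,2])/K[0,0];b=(v-K[1,2])/K[1,1];r=np.hypot(a,b);d=np.array([a*np.tan(r)/r,b*np.tan(r)/r,1]);C=-f['R'].T@f['t'];w=f['R'].T@d;return C+w*(zp-C[2])/w[2]
print('left/right',ray(uu.min()-.5,172,.1447),ray(uu.max()+.5,172,.1447),'top/bot',ray(319,vv.min()-.5,.1447),ray(319,vv.max()+.5,.1447))
E
```

```text
peg pts 208 [0.48872034 0.21332526 0.04600624] [0.51624368 0.24125288 0.06778506]
tip 87 [0.50346293 0.23728726 0.06578003]
hole pix 759 302 333 157 187 317.8616600790514 172.5691699604743
left/right [0.49199411 0.23804227 0.1447    ] [0.51195611 0.23876811 0.1447    ] top/bot [0.5025483  0.24816176 0.1447    ] [0.50327807 0.22856178 0.1447    ]
```

View pics/z3.png

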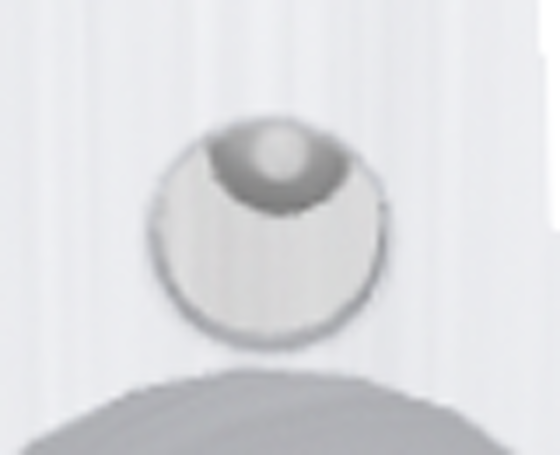

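```bash
python3 - <<'E'
from m import *
f=np.load('wrist3.npz');K=f['intrinsics']
def ray(u,v,zp):
    a=(u-K[0,2])/K[0,0];b=(v-K[1,2])/K[1,1];r=np.hypot(a,b);d=np.array([a*np.tan(r)/r,b*np.tan(r)/r,1]);C=-f['R'].T@f['t'];w=f['R'].T@d;return C+w*(zp-C[2])/w[2]
print(ray(280+279/7-.43,140+152/7-.43,.0665), ray(280+269/7-.43,140+234/7-.43,.1447))
f=np.load('top3.npz')
P=cloud(f['d'],f);z=cv2.resize(f['img'][240:310,190:300],None,fx=7,fy=7,interpolation=cv2.INTER_CUBIC);cv2.imwrite('pics/z4.png',z)
E
```

```text
[0.50371072 0.23777501 0.0665    ] [0.5023095  0.23775838 0.1447    ]
```

>>> {"name": "step_arm", "arguments": {"commands": [[0, 0, 0, 0.04, 0.2, 0.01, 0], [0, 0, 0, 0, 0.4, 0, 0], [0, 0, 0, 0, 0.4, 0, 0], [0, 0, 0, 0, 0.4, 0, 0], [0, 0, 0, 0, 0.3, 0, 0], [0, 0, 0, 0, 0.2, 0, 0], [0, 0, 0, 0, 0, 0, 0], [0, 0, 0, 0, 0, 0, 0]]}}

```text
time_s: 16.05
eef_pos: [0.5044, 0.1912, 0.1771]
eef_rot: [0.707, -0.707, -0.013, 0.013]
wrist_force: [-0.2, 0.1, -5.1]
opening: 0.224
```

```bash
python3 - <<'E'
from m import *
from g import *
go([.5037,.1905,.149],2.1)
for n in ['top','wrist','scene']:
  img,d,f=cam(n); np.savez(n+'5.npz',img=img,d=d,**f)
  y,x,s={'top':(240,190,6),'wrist':(120,270,6),'scene':(160,170,5)}[n]
  z=cv2.resize(img[y:y+90,x:x+120],None,fx=s,fy=s,interpolation=cv2.INTER_CUBIC);cv2.imwrite('pics/z5%s.png'%n,z)
E
```

```text
t 16.05 pos [0.5044 0.1912 0.1771] xyaw 2.16 y [ 2.e-04  1.e-04 -1.e+00] open 0.224 F [-0.2  0.1 -5.1] q [0.14 0.16 1.75 0.   1.24 0.1 ]
shift units [-0.026  0.938 -0.021]
  turn [-0.     0.011  0.002] rows>= 0.0   shift if turned first [-0.026  0.938 -0.021]
  turn [ 4.0000e-03 -2.9989e+01  1.0000e-03] rows>= 30.0   shift if turned first [0.026 0.938 0.021]
```

View pics/z5wrist.png

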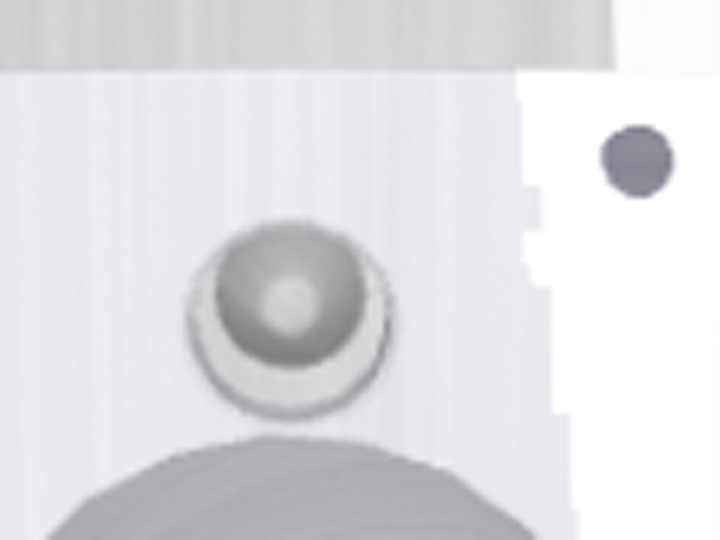

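View pics/z5top.png

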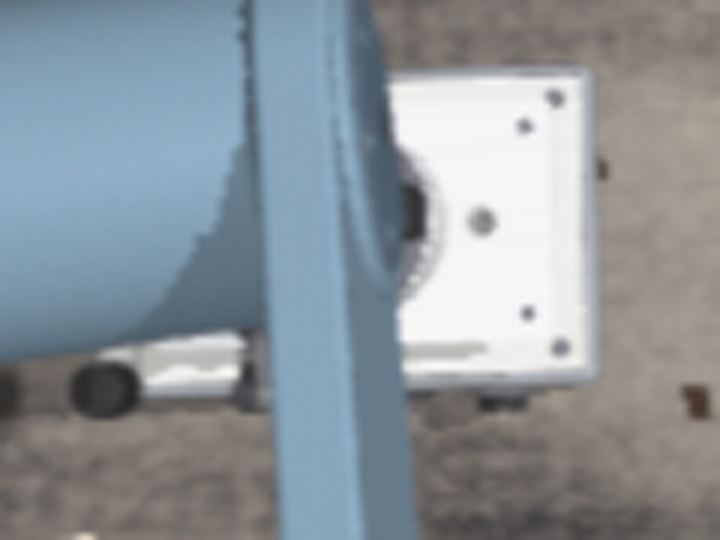

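View pics/z5scene.png

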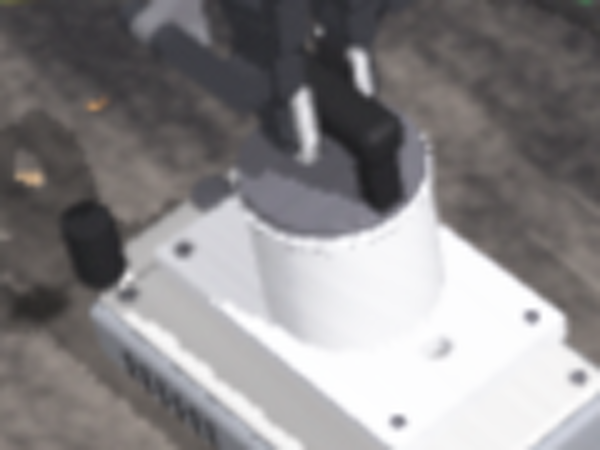

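>>> {"name": "step_arm", "arguments": {"commands": [[0, 0, 0, 0, 0.12, 0, 0], [0, 0, 0, 0, 0.12, 0, 0], [0, 0, 0, 0, 0.12, 0, 0], [0, 0, 0, 0, 0.12, 0, 0], [0, 0, 0, 0, 0.05, 0, 0], [0, 0, 0, 0, 0, 0, 0], [0, 0, 0, 0, 0, 0, 0]]}}

```text
time_s: 16.9
eef_pos: [0.5043, 0.1911, 0.1611]
eef_rot: [-0.707, 0.707, 0.013, -0.013]
wrist_force: [-1.0, 0.5, -6.2]
opening: 0.225
```

```bash
python3 - <<'E'
from m import *
from g import *
go([.5037,.1905,.149],2.1)
print(ctrl.get_obs()['torque'])
for n in ['top','wrist']:
  img,d,f=cam(n); np.savez(n+'6.npz',img=img,d=d,**f)
  y,x,s={'top':(240,240,6),'wrist':(130,270,6),'scene':(160,170,5)}[n]
  z=cv2.resize(img[y:y+90,x:x+66],None,fx=s,fy=s,interpolation=cv2.INTER_CUBIC);cv2.imwrite('pics/z6%s.png'%n,z)
cv2.imwrite('pics/z6.png',np.hstack([cv2.imread('pics/z6top.png'),cv2.imread('pics/z6wrist.png')]))
E
```

```text
t 16.9 pos [0.5043 0.1911 0.1611] xyaw 2.16 y [ 0. -0. -1.] open 0.225 F [-1.   0.5 -6.2] q [ 0.14  0.18  1.76 -0.    1.2   0.1 ]
shift units [-0.021  0.403 -0.019]
  turn [0.   0.01 0.  ] rows>= 0.0   shift if turned first [-0.021  0.403 -0.019]
  turn [ 1.000e-03 -2.999e+01 -1.000e-03] rows>= 30.0   shift if turned first [0.021 0.403 0.019]
[0.0013301  0.02683551 0.05216165]
```

View pics/z6.png

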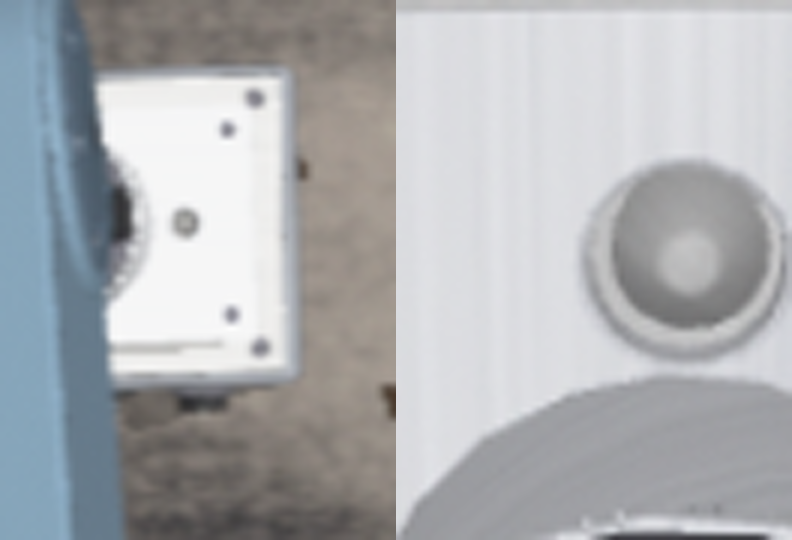

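>>> {"name": "step_arm", "arguments": {"commands": [[0, 0, 0, 0, 0.06, 0, 0], [0, 0, 0, 0, 0.06, 0, 0], [0, 0, 0, 0, 0.06, 0, 0], [0, 0, 0, 0, 0, 0, 0], [0, 0, 0, 0, 0, 0, 0]]}}

```text
time_s: 17.5
eef_pos: [0.5042, 0.1911, 0.1556]
eef_rot: [-0.707, 0.707, 0.013, -0.013]
wrist_force: [0.1, -0.3, -4.7]
opening: 0.226
```

```bash
python3 - <<'E'
from g import *
go([.5037,.1905,.149],2.1)
print(ctrl.get_obs()['torque'])
E
```

```text
t 17.5 pos [0.5042 0.1911 0.1556] xyaw 2.16 y [-2.e-04 -0.e+00 -1.e+00] open 0.226 F [ 0.1 -0.3 -4.7] q [ 0.14  0.18  1.77 -0.    1.19  0.1 ]
shift units [-0.017  0.22  -0.02 ]
  turn [ 0.     0.01  -0.002] rows>= 0.0   shift if turned first [-0.017  0.22  -0.02 ]
  turn [-3.000e-03 -2.999e+01 -0.000e+00] rows>= 30.0   shift if turned first [0.017 0.22  0.02 ]
[-0.01608706  0.05314682 -0.01687723]
```

No contact forces; in the straight section now.

>>> {"name": "step_arm", "arguments": {"commands": [[0, 0, 0, 0, 0.06, 0, 0], [0, 0, 0, 0, 0.06, 0, 0], [0, 0, 0, 0, 0.06, 0, 0], [0, 0, 0, 0, 0.03, 0, 0], [0, 0, 0, 0, 0, 0, 0], [0, 0, 0, 0, 0, 0, 0]]}}

```text
time_s: 18.1
eef_pos: [0.5042, 0.1911, 0.1494]
eef_rot: [-0.707, 0.707, 0.013, -0.013]
wrist_force: [-1.0, -0.1, -5.0]
opening: 0.221
```

```bash
python3 - <<'E'
from g import *
go([.5037,.1905,.149],2.1)
print(ctrl.get_obs()['torque'])
E
```

```text
t 18.1 pos [0.5042 0.1911 0.1494] xyaw 2.16 y [-1.e-04 -0.e+00 -1.e+00] open 0.221 F [-1.  -0.1 -5. ] q [ 0.14  0.19  1.77 -0.    1.18  0.1 ]
shift units [-0.019  0.012 -0.019]
  turn [ 0.     0.009 -0.001] rows>= 0.0   shift if turned first [-0.019  0.012 -0.019]
  turn [-1.0000e-03 -2.9991e+01 -0.0000e+00] rows>= 30.0   shift if turned first [0.019 0.012 0.019]
[-0.02987319  0.04171347 -0.02807765]
```

>>> {"name": "step_arm", "arguments": {"commands": [[0, 0, 0, 0, 0.03, 0, 0], [0, 0, 0, 0, 0.03, 0, 0], [0, 0, 0, 0, 0, 0, 0], [0, 0, 0, 0, 0, 0, 0]]}}

```text
time_s: 18.5
eef_pos: [0.5049, 0.1912, 0.149]
eef_rot: [0.707, -0.707, -0.014, 0.013]
wrist_force: [-2.0, -0.0, 5.6]
opening: 0.221
```

```bash
python3 - <<'E'
from g import *
go([.5037,.1905,.149],2.1)
print(ctrl.get_obs()['torque'])
E
```

```text
t 18.5 pos [0.5049 0.1912 0.149 ] xyaw 2.16 y [ 1.5e-03  1.0e-04 -1.0e+00] open 0.221 F [-2.  -0.   5.6] q [ 0.14  0.19  1.77 -0.    1.18  0.1 ]
shift units [-0.039  0.001 -0.022]
  turn [-0.     0.011  0.014] rows>= 0.0   shift if turned first [-0.039  0.001 -0.022]
  turn [ 2.2000e-02 -2.9989e+01  1.0000e-03] rows>= 30.0   shift if turned first [0.039 0.001 0.022]
[-0.10208896  0.77247962 -0.06619344]
```

```bash
python3 - <<'E'
from m import *
for n in ['scene','wrist']:
  img,d,f=cam(n);P=(fcloud if n=='wrist' else cloud)(d,f)
  m=blob(box(P,.44,.57,.1,.28,.052,.068));X=P[m]
  rect(P,m,n)
  A=np.c_[X[:,:2],np.ones(len(X))];print(np.linalg.lstsq(A,X[:,2],rcond=None)[0][:2], 'base z',np.median(P[box(P,.42,.58,.1,.3,.036,.05)][:,2]))
E
```

```text
scene 1439 c [502.8 191.7] size 92.3 153.0 ang 2.04 zmed 0.0594
[0.00539246 0.00417669] base z 0.043648896730959556
wrist 11253 c [503.9 225.7] size 90.6 78.1 ang 2.18 zmed 0.0595
[ 0.00076001 -0.00246894] base z 0.04425774456991154
```

>>> {"name": "step_arm", "arguments": {"commands": [[0, 0, 0, 0, 0, 0, 1], [0, 0, 0, 0, 0, 0, 1], [0, 0, 0, 0, 0, 0, 1], [0, 0, 0, 0, 0, 0, 1], [0, 0, 0, 0, -0.3, 0, 1], [0, 0, 0, 0, -0.6, 0, 1], [0, 0, 0, 0, -0.8, 0, 1], [0, 0, 0, 0, -0.8, 0, 1], [0, 0, 0, 0, -0.5, 0, 1]]}}

```text
time_s: 19.5
eef_pos: [0.5051, 0.1913, 0.2403]
eef_rot: [0.707, -0.707, -0.014, 0.012]
wrist_force: [0.5, 0.2, 0.3]
opening: 1.0
```

>>> {"name": "step_arm", "arguments": {"commands": [[0, -1, 0, 0, 0, 0, 1], [0, -1, 0, 0, 0, 0, 1], [0, -1, 0, 0, 0, 0, 1], [0, -1, 0, 0, 0, 0, 1], [0, -1, 0, 0, 0, 0, 1], [0, -1, 0, 0, 0, 0, 1], [0, -1, 0, 0, 0, 0, 1], [0, -1, 0, 0, 0, 0, 1], [0, -1, 0, 0, 0, 0, 1], [0, -1, 0, 0, 0, 0, 1]]}}

```text
time_s: 20.5
eef_pos: [0.5042, 0.1911, 0.2377]
eef_rot: [0.605, -0.605, -0.366, 0.366]
wrist_force: [-0.0, -0.2, 0.7]
opening: 0.999
```

>>> {"name": "step_arm", "arguments": {"commands": [[0, -1, 0, 0, 0, 0, 1], [0, -1, 0, 0, 0, 0, 1], [0, -1, 0, 0, 0, 0, 1], [0, -1, 0, 0, 0, 0, 1], [0, -1, 0, 0, 0, 0, 1], [0, -0.2, 0, 0, 0, 0, 1], [0, 0, 0, 0, 0, 0, 1]]}}

```text
time_s: 21.2
eef_pos: [0.5042, 0.1911, 0.2377]
eef_rot: [0.486, -0.486, -0.514, 0.514]
wrist_force: [1.3, -0.2, -0.2]
opening: 1.001
```

```bash
python3 - <<'E'
from m import *
from g import *
go([.440,.283,.2],93.4)
img,d,f=cam('scene','scene7.png');P=cloud(d,f)
m=blob(box(P,.44,.57,.1,.28,.052,.068));rect(P,m,'flange');rect(P,blob(box(P,.4,.6,.1,.28,.165,.185)),'bar')
img,d,f=cam('top','top7.png');P=cloud(d,f)
m=blob(box(P,.44,.57,.1,.28,.052,.068));rect(P,m,'flange');rect(P,blob(box(P,.4,.6,.1,.28,.165,.185)),'bar')
E
```

```text
t 21.2 pos [0.5042 0.1911 0.2377] xyaw 93.26 y [-0.  0. -1.] open 1.001 F [ 1.3 -0.2 -0.2] q [ 0.14  0.1   1.69  0.    1.36 -1.49]
shift units [3.179 1.256 1.964]
  turn [-0.    -0.023  0.   ] rows>= 0.0   shift if turned first [3.184 1.256 1.956]
  turn [-0.    29.977 -0.   ] rows>= 30.0   shift if turned first [-3.184  1.256 -1.956]
flange 1452 c [502.8 197.9] size 93.0 164.6 ang 1.72 zmed 0.0595
bar 402 c [502.1 189.9] size 20.9 78.6 ang 3.01 zmed 0.1764
flange 685 c [505.7 153.5] size 90.2 74.0 ang 3.08 zmed 0.0594
bar 4 c [506.4 163.8] size 2.4 2.0 ang 7.22 zmed 0.1768
```

View pics/scene7.png

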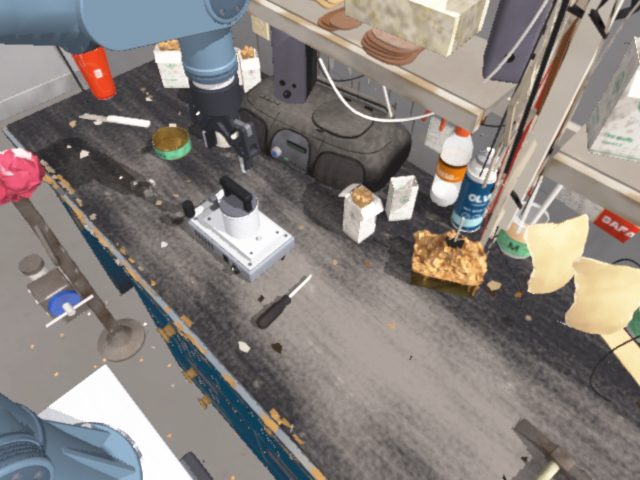

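>>> {"name": "step_arm", "arguments": {"commands": [[0, 0, 0, 0.64, 0, 0.39, 1], [0, 0, 0, 0.64, 0, 0.39, 1], [0, 0, 0, 0.64, 0, 0.39, 1], [0, 0, 0, 0.64, 0, 0.39, 1], [0, 0, 0, 0.62, 0, 0.4, 1], [0, 0, 0, 0, 0.8, 0, 1], [0, 0, 0, 0, 0.7, 0, 1], [0, 0, 0, 0, 0, 0, 1], [0, 0, 0, 0, 0, 0, 1], [0, 0, 0, 0, 0, 0, 1]]}}

```text
time_s: 22.3
eef_pos: [0.4408, 0.2831, 0.1939]
eef_rot: [-0.485, 0.486, 0.515, -0.514]
wrist_force: [-0.0, 0.8, -0.2]
opening: 1.001
```

```bash
python3 - <<'E'
from m import *
from g import *
img,d,f=cam('wrist','w8.png');P=fcloud(d,f)
rect(P,blob(box(P,.38,.48,.25,.32,.08,.125)),'knob')
go([.440,.283,.0785],93.4)
E
```

```text
knob 1070 c [441.6 281.8] size 21.4 21.2 ang 80.0 zmed 0.1061
t 22.35 pos [0.4409 0.2831 0.194 ] xyaw 93.32 y [ 2.2e-03  8.0e-04 -1.0e+00] open 1.004 F [ 0.2  0.  -0.2] q [ 0.34  0.1   1.77  0.    1.26 -1.28]
shift units [-3.00e-03  3.85e+00  4.00e-02]
  turn [ 0.021 -0.013  0.006] rows>= 0.0   shift if turned first [-1.00e-03  3.85e+00  3.10e-02]
  turn [-1.0000e-02  2.9987e+01  3.3000e-02] rows>= 30.0   shift if turned first [ 1.00e-03  3.85e+00 -3.10e-02]
```

View pics/w8.png

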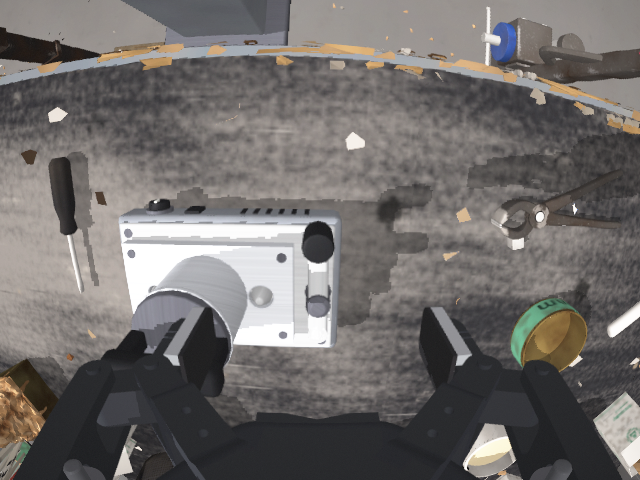

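>>> {"name": "step_arm", "arguments": {"commands": [[0, 0, 0, -0.03, 0, 0.02, 0.6], [0, 0, 0, 0, 0.7, 0, 0.6], [0, 0, 0, 0, 0.8, 0, 0.6], [0, 0, 0, 0, 0.8, 0, 0.6], [0, 0, 0, 0, 0.8, 0, 0.6], [0, 0, 0, 0, 0.5, 0, 0.6], [0, 0, 0, 0, 0.22, 0, 0.6], [0, 0, 0, 0, 0, 0, 0.6]]}}

```text
time_s: 23.15
eef_pos: [0.4392, 0.2818, 0.0777]
eef_rot: [0.485, -0.485, -0.514, 0.515]
wrist_force: [-0.6, 0.5, -0.1]
opening: 0.606
```

>>> {"name": "step_arm", "arguments": {"commands": [[0, 0, 0, 0, 0, 0, 0], [0, 0, 0, 0, 0, 0, 0], [0, 0, 0, 0, 0, 0, 0], [0, 0, 0, 0, 0, 0, 0], [0, 0, 0, 0, 0, 0, 0]]}}

```text
time_s: 23.65
eef_pos: [0.4403, 0.2829, 0.0795]
eef_rot: [-0.485, 0.485, 0.515, -0.513]
wrist_force: [-1.3, 3.0, 6.7]
opening: 0.238
```

```bash
python3 - <<'E'
from g import *
go([.440,.283,.0785],93.4)
E
```

```text
t 23.65 pos [0.4403 0.2829 0.0795] xyaw 93.36 y [ 0.0023  0.0016 -1.    ] open 0.238 F [-1.3  3.   6.7] q [ 0.34  0.26  1.85  0.    1.03 -1.29]
shift units [0.005 0.032 0.009]
  turn [ 0.022 -0.006  0.014] rows>= 0.0   shift if turned first [0.005 0.032 0.009]
  turn [-2.3000e-02  2.9994e+01  3.5000e-02] rows>= 30.0   shift if turned first [-0.005  0.032 -0.009]
```

>>> {"name": "step_arm", "arguments": {"commands": [[0, 1, 0, 0.21, 0, -0.011, 0], [0, 1, 0, 0.21, 0, -0.011, 0], [0, 1, 0, 0.21, 0, -0.011, 0], [0, 1, 0, 0.21, 0, -0.011, 0], [0, 1, 0, 0.21, 0, -0.011, 0], [0, 1, 0, 0.21, 0, -0.011, 0], [0, 1, 0, 0.21, 0, -0.011, 0], [0, 1, 0, 0.21, 0, -0.011, 0]]}}

```text
time_s: 24.45
eef_pos: [0.4573, 0.3296, 0.0795]
eef_rot: [0.653, -0.652, -0.273, 0.271]
wrist_force: [-2.0, 5.7, 4.9]
opening: 0.242
```

>>> {"name": "step_arm", "arguments": {"commands": [[0, 1, 0, 0.21, 0, -0.011, 0], [0, 1, 0, 0.21, 0, -0.011, 0], [0, 1, 0, 0.21, 0, -0.011, 0], [0, 1, 0, 0.21, 0, -0.011, 0], [0, 1, 0, 0.21, 0, -0.011, 0], [0, 1, 0, 0.21, 0, -0.011, 0], [0, 0, 0, 0, 0, 0, 0], [0, 0, 0, 0, 0, 0, 0]]}}

```text
time_s: 25.25
eef_pos: [0.4912, 0.3476, 0.0796]
eef_rot: [0.706, -0.703, -0.059, 0.056]
wrist_force: [1.4, 9.9, 1.4]
opening: 0.237
```

```bash
python3 -c "
from g import *
go([.497,.347,.0785],2.1)
o,p,r=pose();d=p-[.4997,.287,0];print(np.hypot(*d[:2]),np.arctan2(-d[0],d[1])-.037)"
```

```text
t 25.25 pos [0.4912 0.3476 0.0796] xyaw 9.36 y [ 0.0039  0.0047 -1.    ] open 0.237 F [1.4 9.9 1.4] q [0.42 0.41 1.65 0.   1.08 0.25]
shift units [ 0.188  0.038 -0.05 ]
  turn [-0.041  1.211  0.042] rows>= 1.2   shift if turned first [ 0.193  0.037 -0.026]
  turn [  0.063 -28.789   0.062] rows>= 28.8   shift if turned first [-0.193  0.037  0.026]
0.061165568700000846 0.10248145575378212
```

>>> {"name": "step_arm", "arguments": {"commands": [[0, 0.6, 0, 0.11, 0, 0.02, 0], [0, 0.6, 0, 0.11, 0, 0.02, 0], [0, 0, 0, 0.05, 0, 0, 0], [0, 0, 0, 0, 0, 0, 0], [0, 0, 0, 0, 0, 0, 0]]}}

```text
time_s: 25.75
eef_pos: [0.499, 0.3485, 0.0795]
eef_rot: [0.708, -0.706, -0.015, 0.012]
wrist_force: [1.8, 5.7, 4.4]
opening: 0.235
```

```bash
python3 -c "
from g import *
go([.497,.347,.0785],2.1)
o,p,r=pose();d=p-[.4997,.287,0];print(np.hypot(*d[:2]),np.arctan2(-d[0],d[1])-.037)"
```

```text
t 25.75 pos [0.499  0.3485 0.0795] xyaw 2.19 y [ 0.0034  0.0027 -1.    ] open 0.235 F [1.8 5.7 4.4] q [0.41 0.42 1.63 0.   1.08 0.38]
shift units [-0.067  0.034 -0.047]
  turn [-0.025  0.014  0.033] rows>= 0.0   shift if turned first [-0.067  0.034 -0.047]
  turn [  0.052 -29.986   0.039] rows>= 30.0   shift if turned first [0.067 0.034 0.047]
0.061493277673720134 -0.02503601693382961
```

Push on to find the stop.

>>> {"name": "step_arm", "arguments": {"commands": [[0, 0, 0, 0.06, 0, 0, 0], [0, 0, 0, 0, 0, 0, 0], [0, 0, 0, 0, 0, 0, 0]]}}

```text
time_s: 26.05
eef_pos: [0.4995, 0.3485, 0.0795]
eef_rot: [0.708, -0.706, -0.014, 0.013]
wrist_force: [-3.1, 5.6, 8.3]
opening: 0.239
```

```bash
python3 -c "
from g import *
go([.497,.347,.0785],2.1)"
```

```text
t 26.05 pos [0.4995 0.3485 0.0795] xyaw 2.17 y [ 9.0e-04  2.3e-03 -1.0e+00] open 0.239 F [-3.1  5.6  8.3] q [0.41 0.43 1.63 0.   1.09 0.37]
shift units [-0.086  0.032 -0.048]
  turn [-0.022  0.012  0.009] rows>= 0.0   shift if turned first [-0.086  0.032 -0.048]
  turn [ 1.4000e-02 -2.9988e+01  3.4000e-02] rows>= 30.0   shift if turned first [0.086 0.032 0.048]
```

>>> {"name": "step_arm", "arguments": {"commands": [[0, 0, 0, 0.06, 0, 0, 0], [0, 0, 0, 0, 0, 0, 0], [0, 0, 0, 0, 0, 0, 0]]}}

```text
time_s: 26.35
eef_pos: [0.4997, 0.3486, 0.0794]
eef_rot: [0.708, -0.706, -0.013, 0.014]
wrist_force: [-9.6, 3.4, 12.0]
opening: 0.238
```

```bash
python3 -c "
from g import *
go([.497,.347,.0785],2.1)"
```

```text
t 26.35 pos [0.4997 0.3486 0.0794] xyaw 2.19 y [-0.0024  0.0016 -1.    ] open 0.238 F [-9.6  3.4 12. ] q [0.41 0.43 1.62 0.   1.09 0.37]
shift units [-0.091  0.03  -0.049]
  turn [-0.016  0.014 -0.022] rows>= 0.0   shift if turned first [-0.091  0.03  -0.049]
  turn [-3.5000e-02 -2.9986e+01  2.5000e-02] rows>= 30.0   shift if turned first [0.091 0.03  0.049]
```

>>> {"name": "step_arm", "arguments": {"commands": [[0, 0, 0, -0.04, 0, 0, 0], [0, 0, 0, 0, 0, 0, 1], [0, 0, 0, 0, 0, 0, 1], [0, 0, 0, 0, 0, 0, 1], [0, 0, 0, 0, 0, 0, 1], [0, 0, 0, 0, -0.6, 0, 1], [0, 0, 0, 0, -1, 0, 1], [0, 0, 0, 0, -1, 0, 1], [0, 0, 0, 0, -1, 0, 1], [0, 0, 0, 0, -0.4, 0, 1]]}}

```text
time_s: 27.35
eef_pos: [0.5016, 0.3477, 0.2013]
eef_rot: [0.708, -0.706, -0.015, 0.012]
wrist_force: [0.9, 0.3, -0.2]
opening: 0.998
```

>>> {"name": "step_arm", "arguments": {"commands": [[0, 0, 0, -0.8, 0, 0.6, 1], [0, 0, 0, -0.8, 0, 0.6, 1], [0, 0, 0, -0.8, 0, 0.6, 1], [0, 0, 0, -0.8, 0, 0.6, 1], [0, 0, 0, -0.8, 0, 0.6, 1], [0, 0, 0, -0.8, 0, 0.6, 1], [0, 0, 0, -0.8, 0, 0.6, 1], [0, 0, 0, 0, 0, 0, 1], [0, 0, 0, 0, 0, 0, 1], [0, 0, 0, 0, 0, 0, 1]]}}

```text
time_s: 28.35
eef_pos: [0.328, 0.4662, 0.1974]
eef_rot: [-0.707, 0.707, 0.013, -0.013]
wrist_force: [-0.7, 0.1, 0.3]
opening: 0.996
```

```bash
python3 - <<'E'
from m import *
from g import *
go([.497,.347,.0785],2.1)
for n in ['top','scene']:
  img,d,f=cam(n,n+'9.png');P=cloud(d,f)
  rect(P,blob(box(P,.42,.6,.1,.28,.052,.0655)),'flange');rect(P,blob(box(P,.4,.6,.1,.28,.165,.185)),'bar')
  rect(P,blob(box(P,.3,.65,.3,.4,.08,.13)),'knob')
  rect(P,blob(box(P,.3,.65,.29,.4,.0655,.078)),'latcharm')
  rect(P,blob(box(P,.3,.55,-.05,.08,.008,.06)),'screwdriver')
  rect(P,blob(box(P,.6,.8,-.0,.12,.1,.16)),'carton')
cv2.imwrite('pics/z9.png',np.hstack([cv2.resize(cv2.imread('pics/top9.png')[230:320,180:300],(400,300)),cv2.resize(cv2.imread('pics/scene9.png')[160:265,170:310],(400,300))]))
E
```

```text
t 28.35 pos [0.328  0.4662 0.1974] xyaw 2.13 y [-2.e-04 -8.e-04 -1.e+00] open 0.996 F [-0.7  0.1  0.3] q [ 0.75  0.2   1.65 -0.    1.29  0.71]
shift units [ 5.482  3.967 -4.175]
  turn [ 0.008  0.004 -0.002] rows>= 0.0   shift if turned first [ 5.483  3.965 -4.176]
  turn [-3.0000e-03 -2.9996e+01 -1.2000e-02] rows>= 30.0   shift if turned first [-5.483  3.965  4.176]
flange 1351 c [504.1 192.3] size 90.1 151.3 ang 2.24 zmed 0.0595
bar 353 c [504.3 191.6] size 19.3 78.8 ang 0.51 zmed 0.1769
knob 97 c [499.2 345.9] size 20.9 19.4 ang 7.21 zmed 0.1058
latcharm 143 c [499.2 316.5] size 16.4 50.7 ang 2.83 zmed 0.0708
screwdriver 356 c [465.3  19.1] size 149.2 23.1 ang 4.53 zmed 0.0206
carton 560 c [702.2  45.8] size 86.6 50.9 ang 87.44 zmed 0.113
flange 1393 c [502.6 192.3] size 91.4 153.0 ang 2.49 zmed 0.0594
bar 401 c [501.6 191.2] size 20.3 80.4 ang 1.95 zmed 0.1765
knob 139 c [495.8 345.5] size 20.8 20.3 ang 5.64 zmed 0.1004
latcharm 140 c [498.  319.8] size 18.2 59.3 ang 5.18 zmed 0.0708
screwdriver 575 c [463.6  19.2] size 150.8 23.8 ang 5.02 zmed 0.0199
carton 711 c [700.4  45.1] size 84.6 52.5 ang 89.13 zmed 0.1112
```

View pics/z9.png

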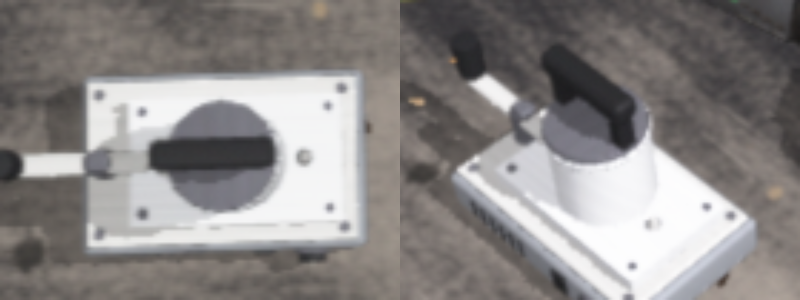

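```bash
python3 -c "
from bench import ctrl
print(ctrl.hand_in())"
```

```text
the job is handed in; nothing more can be done
None
```

The glue melter is back together and handed in, with 28.4 s on the clock against the 67 s limit.

- **Latch opened:** I gripped the upright knob and swung it to its stop at about 1.6 rad. The stop pushed back with about 13 N.
- **Tank seated:** I lifted the tank by its bar, turned it about 21° and lowered it onto the pegs, with the pegs visible in both holes on the way down. It met about 10 N at the height where it should sit. Before I let go, the flange top measured 15.5 mm above the base top, where fully home is 15 mm, and was flat to within 0.5°.
- **Latch shut:** I swung the knob back until it stopped moving, with about 10 N against it, then let go and moved the arm clear.

**Last pictures:**
- The tank is seated at the base's angle.
- The two cameras put the latch handle within about 1° of fully shut.
- The screwdriver and carton are within about 1–2 mm of where they started.

The top and scene cameras disagreed with each other by 1–3 mm in x throughout. That is close to the stated calibration error and did not affect the fit. No check failed.

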